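# Chill the probe in the beads and hold it in the sprung bayonet port

## Task

Lift the temperature probe out of its stand by the orange grip and, with its stem, stir the beads in the dish until every bead has clearly been shifted (at least half a bead's width from where it lay), leaving all of them in the dish. Then lower the probe into the tester's port with its wings in the slot, push it down against the spring until the flange rests on the black collar, and turn it a quarter turn clockwise (seen from above) to the stop. Finish while still gripping it and holding it there, pushed home and turned, because nothing else keeps it turned; leave the jar, the cup and the brass weight where they are.

Things in the scene. Friction and masses are not known exactly. Their poses are not given: they have to be found in the camera images.
- probe: Temperature probe, 124 mm tall, 0.13 to 0.23 kg, upright in the stand. Origin: the stem's tip, z up. Steel stem dia 8 (z 0-64 mm); cross bar = two wings, 38 long along x, 8 wide, z 64-70; barrel dia 22, z 70-79; white flange dia 44, z 79-84, red ticks over the wings; orange grip 40 along x, 14 thick along y, z 84-124: pinch it across y from above. Half a turn about z makes no difference.
- probe_flange (a point): Centre of the underside of the probe's flange, 79 mm above the stem's tip.
- stand: White plastic block 70 x 70 x 70 mm, fixed to the bench, origin under its centre. The probe's stem stands loosely in a through hole 11 mm in diameter at its centre, its wings resting on the block's top, so the tip starts 6 mm above the bench.
- dish: Round aluminium dish, fixed to the bench, origin under its centre: outer diameter 116 mm, height 45 mm, wall 6 mm, flat inner floor 6 mm above the bench and 104 mm across.
- port: Tester's port module, fixed: white housing 160 x 160 mm, blue-framed windows, steel deck 164 mm square, 106 mm up. On it a black collar plate 70 x 70, 6 thick, top 110 mm up, with a keyhole: round hole 27 mm across plus a slot 42 long, 12 wide along the module's x. Red dots: the slot's ends; green dots (along y): where the wings point when seated. Hollow inside. Origin under its centre.
- port_mouth (a point): Centre of the keyhole on the collar's top face, 110 mm above the bench; x along the slot.
- port_press (a joint): How far the sprung brass carrier in the port is pushed down (m), 0 when empty. The wings, lowered through the slot, meet it when the flange is 10 mm above the collar; the spring gives 3 N there, rising to 9 N at 0.010, where the flange rests on the collar. The wings clear the collar's underside, and can be turned, from 0.007 on.
- port_turn (a joint): Clockwise turn (seen from above) of that carrier (rad), 0 when empty, stop at 1.6. Its notch takes the wings with about 0.1 rad of play either way, so the probe turns up to 0.1 rad more than the carrier. A return spring resists with 0.03 N m at the start, 0.13 N m at the stop; no catch: let go, it rises 3 mm and turns most of the way back.
- jar: Bystander: amber jar 56 mm in diameter, 90 mm tall; origin under its centre.
- cup: Bystander: white ceramic cup 70 mm across, 70 mm tall; origin under its centre.
- weight: Bystander: brass weight with a knob, 36 mm in diameter, 46 mm tall; origin under its centre.
- bead0: Loose blue ceramic bead in the dish: a barrel 17 mm in diameter, 14 mm tall, 12 g, upright at the start; origin at the centre of its foot. The six beads stand in a ring of about 24 mm radius round the dish's centre, the centre being free.
- bead1: Loose white ceramic bead in the dish: a barrel 17 mm in diameter, 14 mm tall, 12 g, upright at the start; origin at the centre of its foot. The six beads stand in a ring of about 24 mm radius round the dish's centre, the centre being free.
- bead2: Loose blue ceramic bead in the dish: a barrel 17 mm in diameter, 14 mm tall, 12 g, upright at the start; origin at the centre of its foot. The six beads stand in a ring of about 24 mm radius round the dish's centre, the centre being free.
- bead3: Loose white ceramic bead in the dish: a barrel 17 mm in diameter, 14 mm tall, 12 g, upright at the start; origin at the centre of its foot. The six beads stand in a ring of about 24 mm radius round the dish's centre, the centre being free.
- bead4: Loose blue ceramic bead in the dish: a barrel 17 mm in diameter, 14 mm tall, 12 g, upright at the start; origin at the centre of its foot. The six beads stand in a ring of about 24 mm radius round the dish's centre, the centre being free.
- bead5: Loose white ceramic bead in the dish: a barrel 17 mm in diameter, 14 mm tall, 12 g, upright at the start; origin at the centre of its foot. The six beads stand in a ring of about 24 mm radius round the dish's centre, the centre being free.

How it is judged (in metres and radians):
On the way:
1. with the stem of the gripped probe in the dish, at least five of the six beads have been moved more than 8 mm from where they lay (contact force between the fingers and probe above 3 N and horizontal distance between probe and dish below 0.052 m and z of probe in the frame of dish below 0.04 m and (distance of each of bead1, bead2, bead3, bead4, bead5 from where it was at the start of the episode above 0.008 m or distance of each of bead0, bead2, bead3, bead4, bead5 from where it was at the start of the episode above 0.008 m or distance of each of bead0, bead1, bead3, bead4, bead5 from where it was at the start of the episode above 0.008 m or distance of each of bead0, bead1, bead2, bead4, bead5 from where it was at the start of the episode above 0.008 m or distance of each of bead0, bead1, bead2, bead3, bead5 from where it was at the start of the episode above 0.008 m or distance of each of bead0, bead1, bead2, bead3, bead4 from where it was at the start of the episode above 0.008 m)), for 0.1 s.
At the end, for the whole second after the job is handed in: Gripped with over 3 N, the probe is in the port: flange within 3 mm of the collar and 5 mm of centre, upright within 0.1 rad, carrier pressed over 7.5 mm and turned over 1.35 rad, wings within 0.3 rad of the green dots; all six beads in the dish (contact force between the fingers and probe above 3 N and value of joint port_press above 0.0075 m and value of joint port_turn above 1.35 rad and horizontal distance between probe_flange and port_mouth below 0.005 m and z of probe_flange in the frame of port_mouth below 0.003 m and angle between the x axis of probe and the y axis of port, either way round below 0.3 rad and angle between probe's own z axis and vertical below 0.1 rad and horizontal distance between each of bead0, bead1, bead2, bead3, bead4, bead5 and dish below 0.052 m and height (world z) of each of bead0, bead1, bead2, bead3, bead4, bead5 below 0.045 m); the arm keeps its last pose, push and grip.
It fails at once if the jar, the cup or the brass weight is moved more than 30 mm (distance of any of jar, cup, weight from where it was at the start of the episode above 0.03 m).
It fails at once if a bead leaves the dish (horizontal distance between any of bead0, bead1, bead2, bead3, bead4, bead5 and dish above 0.07 m).
It also fails if it takes over 64 s, if anything falls off the work surface, if the arm or the gripper's body presses on something with over 40 N, if the wrist force passes 120 N, or if a joint passes its speed limit or range.

## Robot

A 7-joint arm with a two-finger parallel gripper is mounted at the origin on the work surface. World frame = base frame: x ahead of the robot, y to its left, z up, the work surface at z = 0. Lengths are in mm, angles in rad, forces in N, time in s.
With the tool pointing down it reaches from about 375 to 925 mm from the base axis. Payload 3.1 kg.
Tool frame: the origin (TCP) lies between the finger pads; the fingertips stand 11 mm ahead of it and the grasp point (between the pads) lies 8 mm behind it; z points along the fingers, y is the line along which they close (so a half turn about z gives the same grasp; the last joint's range is limited). The gripper opens to 85 mm and grips with 20 to 120 N. Pads are 22 mm wide; open, the fingers measure 114 mm over their backs; the gripper's body (76 mm by 85 mm) begins 54 mm behind the grasp point. The pads swing forward as they close: fully open they stand 13 mm farther back than shut.
Start: joints at [1.036, 0.383, 0.044, 1.598, -0.018, 1.161, -0.05], TCP at [274.996, -588.965, 242.269] pointing down, gripper open.
Joint ranges: [-2.61, 2.61], [-0.41, 2.15], [-1.48, 1.57], [0, 2.5], [-1.57, 4.71], [0.05, 1.97], [-2.85, 2.85]. Speed limits (rad/s): [2.79, 2.79, 3.14, 3.14, 3.14, 3.14, 3.14].

## Interface

Orientations are given as a unit quaternion [w, x, y, z].
In Python, from workcell import * gives the robot as it stands. The module is installed in compiled form; this text tells all that it offers.
- The arm moves only by the tool apply_moves, never from a script. Its argument "deltas" is a list of rows, each a list of 3 entries, a list of its own where there are three numbers: the turn, a rotation vector about the tool's x, y, z as a fraction of full scale, then the shift along the tool's x, y, z as a fraction of full scale, then the opening, from 0 (shut) to 1 (fully open). In form: [[[ax, ay, az], [dx, dy, dz], claw], ...]. A call has 1 to 10 rows; each row is the pose to reach, as a shift and turn from the pose commanded when the call began, along the tool's axes at that moment; what a row does not reach only later rows make up. Full scale, the value 1, is 0.1 m for a shift and 30 degrees for a turn. A row lasts 1/8 s, in which the tool goes at most 62.5 mm and 10.7 degrees, less where a joint would pass 70% of its speed; a pose out of reach is approached as far as the arm can. A call with a number of a shift or a turn outside -1 to 1 is refused whole. A call with a gripper value outside its range is refused whole. The fingers move at their own pace and stop on an object; the grip force is fixed at half the most. Time passes only in rows, so rows that repeat a pose let the fingers close. It gives the time, the measured TCP pose, the force, the opening and the grip force at its end, in the units of the state.
- state(): the state, without advancing time (a new reading comes with each control period).
- read_camera(name): name is "scene" or "top"; returns the picture (420x560x3 uint8, red, green, blue); there is no depth.
- camera_model(name): a dict with "camera_matrix" (3x3 intrinsics, pixels), "eye" and "attitude" of the camera in the world. Camera axes: x right, y down, z forward; pixel columns grow to the right and rows downward; lengths in mm; the calibration is good to about 2 mm. A picture is of the moment at which its call begins. camera_model takes no time and is no camera call.
- close_job(): hands the job in; it is judged then, once.
Trained networks look in the newest picture that a camera, given by its name, has taken for a name from the list of things; names that differ only in an ending like _2 or _b are one class to them, and where a whole thing is asked for, a point or a joint stands for the part that bears it (a point fixed in the world has none). Each returns a list of dicts, best first, with "score" (0 to 1); they miss things now and then, are a little off and sometimes report something else, mostly with a low value. They report only what shows in the picture. A call takes as long as a camera call.
- recognise(camera, thing): "rect" ([left, top, width, height] in pixels, round what is visible of it).
- trace(camera, thing): "mask" (420x560 bool, what is visible of it) and "rect" ([left, top, width, height] in pixels, round what is visible of it).
The state is a dict: "time": time; "joint_positions": joint angles; "qvel": joint speeds; "tau": joint torques, N m; "ee_pos": TCP position; "orientation": TCP orientation; "wrist_force": force on the tool from outside, world axes, zero at the start; "torque": the same for the moment, N m; "opening": finger opening in mm; "grasp_force": force on a finger pad.
Only numpy, scipy, OpenCV 4.12 (cv2) and the standard library are available. Lean on these libraries where they do the work, as an engineer would, in place of code of your own. Each camera call takes 0.05 s, during which the arm holds its last target. There are 200 camera calls.

## Working session

There is one attempt and no reset: what is moved stays moved. The work goes in short steps, Python scripts to look and compute and a tool call to move; the robot and the scene stay as the last step left them, time stands still between calls to the robot, and variables do not carry over. Pictures are saved under pics/ and viewed, at most 10 in all, crops included, and the job is handed in when it is done.

Besides the shell and the picture viewer there is one more tool, called by a JSON object that holds its "api" and its "payload", one argument or row to a line. apply_moves: Moves the arm, as the interface text tells. Shift numbers are shares of 0.1 m and turn numbers shares of 30 degrees, none past 1 either way. Its arguments: {"type":"object","properties":{"deltas":{"type":"array","items":{"type":"array"}}},"required":["deltas"]}

```bash
mkdir -p pics; cat > h.py <<'E'
from workcell import *
import numpy as np, cv2
from scipy.spatial.transform import Rotation as R
def att(m):
    a=np.array(m["attitude"],float)
    return a if a.shape==(3,3) else R.from_quat(np.r_[a[1:],a[0]]).as_matrix()
def ray(cam,uv):
    m=camera_model(cam);d=att(m)@np.linalg.inv(m["camera_matrix"])@np.r_[uv,1.];return np.array(m["eye"],float),d/np.linalg.norm(d)
def onz(cam,uv,z):
    e,d=ray(cam,uv);return e+d*(z-e[2])/d[2]
def proj(cam,p):
    m=camera_model(cam);q=np.array(m["camera_matrix"])@(att(m).T@(np.array(p,float)-np.array(m["eye"])));return q[:2]/q[2]
def tri(uv1,uv2):
    e1,d1=ray("scene",uv1);e2,d2=ray("top",uv2)
    A=sum(np.eye(3)-np.outer(d,d) for d in(d1,d2));b=(np.eye(3)-np.outer(d1,d1))@e1+(np.eye(3)-np.outer(d2,d2))@e2
    return np.linalg.solve(A,b)
def save(cam,name,crop=None,s=1):
    im=read_camera(cam)
    if crop: im=im[crop[1]:crop[3],crop[0]:crop[2]]
    cv2.imwrite("pics/"+name,cv2.resize(im[...,::-1],None,fx=s,fy=s,interpolation=cv2.INTER_CUBIC))
E
python3 - <<'E'
from h import *
np.set_printoptions(precision=3,suppress=True)
for c in("scene","top"):
    save(c,c+"0.png"); print(c,camera_model(c))
    for t in("probe","probe_flange","stand","dish","port","jar","cup","weight","bead0","bead1"):
        print(t,[(round(r["score"],2),[round(float(v)) for v in r["rect"]]) for r in recognise(c,t)][:6])
print(state())
E
```

```text
scene {'camera_matrix': array([[513.639,   0.   , 274.914],
       [  0.   , 513.639, 203.425],
       [  0.   ,   0.   ,   1.   ]]), 'eye': array([1205.76 ,  287.533,  856.379]), 'attitude': array([-0.187,  0.521,  0.779, -0.293])}
probe [(0.79, [291, 142, 21, 33])]
probe_flange [(0.88, [291, 142, 23, 32])]
stand [(0.8, [287, 155, 35, 49])]
dish [(0.69, [347, 198, 63, 63])]
port [(0.87, [112, 113, 96, 87])]
jar [(0.7, [303, 269, 31, 49])]
cup [(0.32, [113, 115, 92, 85])]
weight [(0.93, [396, 288, 24, 27])]
bead0 [(0.7, [114, 111, 94, 94]), (0.45, [366, 225, 5, 4])]
bead1 [(0.7, [114, 111, 94, 94]), (0.45, [366, 225, 5, 4])]
top {'camera_matrix': array([[504.988,   0.   , 276.252],
       [  0.   , 504.988, 213.688],
       [  0.   ,   0.   ,   1.   ]]), 'eye': array([ 402.597,   43.813, 1308.247]), 'attitude': array([ 0.053, -0.7  ,  0.709, -0.062])}
probe [(0.49, [269, 256, 14, 26])]
probe_flange [(0.54, [266, 261, 22, 15])]
stand [(0.89, [259, 252, 35, 38]), (0.18, [158, 187, 11, 15])]
dish [(0.93, [178, 225, 45, 45]), (0.66, [290, 152, 25, 31])]
port []
jar [(0.72, [212, 154, 21, 26])]
cup [(0.79, [292, 152, 26, 33])]
weight [(0.74, [154, 185, 15, 12])]
bead0 []
bead1 []
{'time': 1.1, 'joint_positions': array([ 1.036,  0.383,  0.044,  1.598, -0.018,  1.161, -0.05 ]), 'qvel': array([-0.   ,  0.001, -0.001,  0.   ,  0.001,  0.001,  0.   ]), 'tau': array([  0.   , -43.346,   1.023, -24.993,   0.011,   0.002,  -0.   ]), 'ee_pos': array([ 275.016, -588.98 ,  242.302]), 'orientation': array([0.   , 0.976, 0.217, 0.   ]), 'wrist_force': array([-0.784, -0.633, -0.773]), 'torque': array([0.033, 0.058, 0.06 ]), 'grasp_force': 0.0, 'opening': 85.55144567744897}
```

View pics/scene0.png

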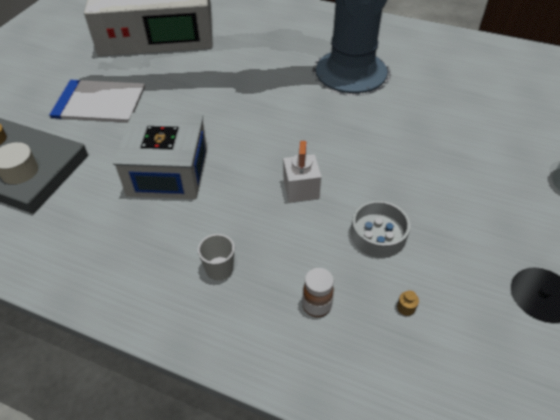

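View pics/top0.png

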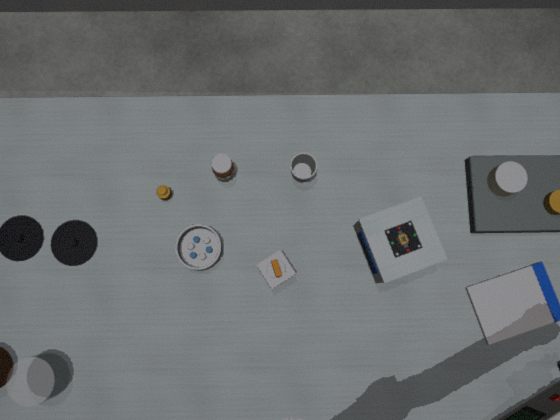

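```bash
python3 - <<'E'
import cv2,numpy as np
t=cv2.imread("pics/top0.png");s=cv2.imread("pics/scene0.png")
f=lambda im,x,y,w,h,W,H:cv2.resize(im[y:y+h,x:x+w],(W,H),interpolation=cv2.INTER_CUBIC)
a=np.hstack([f(s,335,190,80,60,400,300),f(s,110,105,100,75,400,300)])
b=np.hstack([f(t,165,218,80,60,400,300),f(t,236,240,80,60,400,300)])
cv2.imwrite("pics/comp0.png",np.vstack([a,b]))
E
```

```text
(no output)
```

View pics/comp0.png

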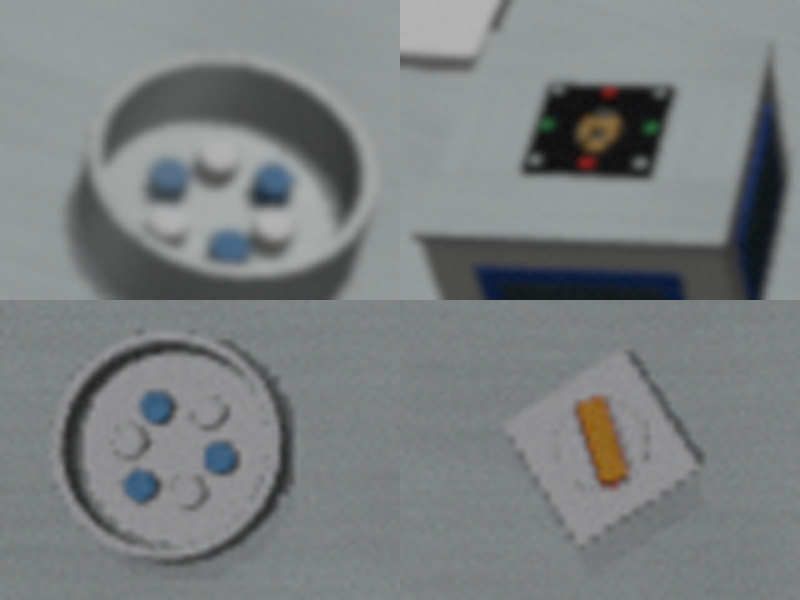

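```bash
cat > m.py <<'E'
from h import *
np.set_printoptions(precision=1,suppress=True)
def blob(im,c,box,lo,hi,minA=3):
    x,y,w,h=box;s=im[y:y+h,x:x+w];hsv=cv2.cvtColor(s,cv2.COLOR_RGB2HSV)
    m=cv2.inRange(hsv,lo,hi);n,l,st,ce=cv2.connectedComponentsWithStats(m)
    return [(st[i,4],ce[i]+[x,y]) for i in range(1,n) if st[i,4]>=minA],(l,x,y)
E
python3 - <<'E'
from m import *
S=cv2.imread("pics/scene0.png")[...,::-1].copy();T=cv2.imread("pics/top0.png")[...,::-1].copy()
print("base",proj("top",[0,0,0]),proj("scene",[0,0,0]))
OR=((5,130,100),(25,255,255))
bs,_=blob(S,0,(285,135,35,35),*OR);bt,(l,x,y)=blob(T,0,(262,252,32,32),*OR)
print("orange",bs,bt)
ys,xs=np.nonzero(l);r=cv2.minAreaRect(np.c_[xs+x,ys+y].astype(np.float32));print(r)
bx=cv2.boxPoints(r)
print("corners@130",np.array([onz("top",p,130)[:2] for p in bx]))
print("top centre@130",onz("top",r[0],130))
print("stand", [ (n) for n in ()])
RED=((0,120,80),(4,255,255));RED2=((172,120,80),(180,255,255));GR=((45,100,60),(85,255,255))
for nm,im,box in(("scene",S,(138,122,44,30)),("top",T,(382,217,46,44))):
    for n,c in(("red",RED),("red2",RED2),("green",GR)):
        for a,uv in blob(im,0,box,*c)[0]: print(nm,n,a,uv,onz(nm,uv,110))
    x,y,w,h=box;s=im[y:y+h,x:x+w];m=(s.max(2)<60).astype(np.uint8)
    k,l,st,ce=cv2.connectedComponentsWithStats(m);i=1+st[1:,4].argmax();ys,xs=np.nonzero(l==i)
    hull=cv2.convexHull(np.c_[xs+x,ys+y].astype(np.float32));rr=cv2.minAreaRect(hull);print(nm,"collar",rr,onz(nm,rr[0],110))
    M=cv2.moments(hull);print("hullc",onz(nm,(M['m10']/M['m00'],M['m01']/M['m00']),110))
for c in("top","scene"):
    read_camera(c)
    for t in("dish","stand","port","probe","port_press","port_mouth"):
        q=trace(c,t)
        if q:
            m=q[0]["mask"].astype(np.uint8);h=cv2.convexHull(cv2.findNonZero(m));e=cv2.fitEllipse(h) if len(h)>5 else None
            print(c,t,round(q[0]["score"],2),q[0]["rect"],e)
            if t=="dish":print(onz(c,e[0],45))
            if t=="stand" and c=="top":
                rr=cv2.minAreaRect(h);print(rr,onz(c,rr[0],70))
BL=((100,90,90),(125,255,255))
for nm,im,box in(("scene",S,(355,205,50,45)),("top",T,(180,227,42,42))):
    for a,uv in blob(im,0,box,*BL)[0]: print(nm,"blue",a,onz(nm,uv,20))
E
```

```text
base [290.3 464.6] [350.4  71.5]
orange [(np.int32(60), array([302.2, 148.2]))] [(np.int32(89), array([276., 268.]))]
((276.0000305175781, 268.00006103515625), (16.443843841552734, 5.059643268585205), 71.56504821777344)
corners@130 [[484.9  41. ]
 [488.4  29.8]
 [452.2  18.2]
 [448.6  29.4]]
top centre@130 [468.5  29.6 130. ]
stand []
scene red 6 [162.  127.5] [ 507.5 -286.2  110. ]
scene red 9 [156.3 145.1] [ 561.4 -268.   110. ]
scene green 7 [146.1 135.6] [ 543.4 -304.6  110. ]
scene green 11 [172.5 136.4] [ 524.3 -250.   110. ]
scene collar ((159.0, 137.5), (21.0, 34.0), 90.0) [ 538.4 -275.3  110. ]
hullc [ 538.  -274.4  110. ]
top red 5 [398.4 227.2] [ 563.2 -265.9  110. ]
top red 8 [407.9 250.1] [ 507.8 -285.6  110. ]
top green 10 [414.2 234.5] [ 545.1 -303.   110. ]
top green 9 [392.1 242.7] [ 526.1 -248.9  110. ]
top collar ((402.8404846191406, 238.58981323242188), (28.322587966918945, 28.063697814941406), 68.74949645996094) [ 535.6 -275.1  110. ]
hullc [ 534.9 -274.4  110. ]
top dish 0.64 [175.7, 224.9, 49.4, 46.3] ((198.4284210205078, 246.99002075195312), (46.05095291137695
[... 1159 characters left out ...]
.6077651977539, 104.63508605957031), 18.98285484313965)
scene probe 0.64 [292.6, 142.6, 21.0, 30.0] ((301.5616149902344, 157.22975158691406), (19.83388900756836, 30.40930938720703), 3.4336845874786377)
scene port_press 0.48 [155.6, 134.1, 13.3, 11.1] ((158.8302459716797, 137.3763885498047), (8.658601760864258, 11.204378128051758), 59.34271240234375)
scene port_mouth 0.94 [115.3, 112.9, 93.4, 87.4] ((161.64678955078125, 155.29522705078125), (96.58021545410156, 110.09740447998047), 8.885096549987793)
scene blue 8 [528.5 202.2  20. ]
scene blue 23 [515.4 241.2  20. ]
scene blue 25 [554.1 233.4  20. ]
top blue 24 [551.3 232.7  20. ]
top blue 27 [524.9 199.8  20. ]
top blue 27 [510.7 240.4  20. ]
```

The images show the probe at scene (302,155) / top (276,268), the dish at top (200,247) with six beads in a ring, and the port collar at top (403,239) with red and green dots. The measurements give the probe at about (470,29) with its grip at about 18°, the dish at about (529,224), and the port at about (535,-276.5) with its slot at about 19.3°. Next I move to above the probe.

{"api": "apply_moves", "payload": {
  "deltas": [
    [[0,0,0],[0.44,-0.48,0],1],
    [[0,0,0],[0.876,-0.952,0],1],
    [[0,0,0],[0.876,-0.952,0],1]
  ]
}}

```text
time: 2.17
ee_pos: [317.3, -459.7, 241.7]
orientation: [-0.002, 0.975, 0.221, 0.001]
wrist_force: [0.0, -0.1, -0.8]
opening: 85.6
grasp_force: 0.0
```

{"api": "apply_moves", "payload": {
  "deltas": [
    [[0,0,0],[0.44,-0.48,0],1],
    [[0,0,0],[0.876,-0.952,0],1],
    [[0,0,0],[0.876,-0.952,0],1]
  ]
}}

```text
time: 2.55
ee_pos: [355.5, -338.0, 242.5]
orientation: [-0.0, 0.975, 0.221, 0.001]
wrist_force: [-0.1, -0.2, 0.5]
opening: 85.5
grasp_force: 0.0
```

```bash
python3 - <<'E'
from m import *
S=cv2.imread("pics/scene0.png")[...,::-1].copy();T=cv2.imread("pics/top0.png")[...,::-1].copy()
print("tri orange",tri((302.2,148.2),(276,268)))
print("tri collar greens",tri((146.1,135.6),(414.2,234.5)),tri((172.5,136.4),(392.1,242.7)),"reds",tri((162,127.5),(407.9,250.1)),tri((156.3,145.1),(398.4,227.2)))
s=T[252:284,262:294].astype(float);w=np.clip((s[...,0]-s[...,2])-40,0,None);ys,xs=np.mgrid[252:284,262:294]
c=np.array([(w*xs).sum(),(w*ys).sum()])/w.sum();C=np.cov(np.c_[xs.ravel(),ys.ravel()].T,aweights=w.ravel())
v=np.linalg.eigh(C)[1][:,1];d=onz("top",c+8*v,130)-onz("top",c-8*v,130);print(c,onz("top",c,130),onz("top",c,110),np.degrees(np.arctan2(d[1],d[0]))%180)
# predicted top-view centroid of the grip for several xy
print(proj("top",[470,29,130]),proj("scene",[470,29,110]))
E
```

```text
tri orange [468.9  29.3 124.3]
tri collar greens [ 545.  -302.8  111.8] [ 525.9 -248.5  111.7] reds [ 507.9 -285.7  110.4] [ 563.1 -265.9  112.2]
[275.9 267.7] [469.2  29.7 130. ] [470.3  29.5 110. ] 16.688657769613826
[276.2 267.3] [301.8 153.5]
```

{"api": "apply_moves", "payload": {
  "deltas": [
    [[0,0,0],[0.44,-0.48,0],1],
    [[0,0,0],[0.876,-0.952,0],1],
    [[0,0,0],[0.876,-0.952,0],1]
  ]
}}

```text
time: 2.92
ee_pos: [394.2, -215.7, 242.8]
orientation: [0.0, 0.975, 0.22, 0.001]
wrist_force: [-0.5, -1.3, -0.4]
opening: 85.4
grasp_force: 0.0
```

{"api": "apply_moves", "payload": {
  "deltas": [
    [[0,0,0],[0.44,-0.48,0],1],
    [[0,0,0],[0.876,-0.952,0],1],
    [[0,0,0],[0.876,-0.952,0],1]
  ]
}}

```text
time: 3.3
ee_pos: [433.4, -92.7, 243.1]
orientation: [-0.0, 0.975, 0.22, 0.001]
wrist_force: [0.7, -1.0, 0.1]
opening: 85.7
grasp_force: 0.0
```

{"api": "apply_moves", "payload": {
  "deltas": [
    [[0,0,0.14],[0.44,-0.48,0],1],
    [[0,0,0.27],[0.84,-0.93,0],1],
    [[0,0,0.27],[0.84,-0.93,0],1],
    [[0,0,0.27],[0.84,-0.93,0],1],
    [[0,0,0.27],[0.84,-0.93,0],1]
  ]
}}

```text
time: 3.92
ee_pos: [468.1, 21.0, 242.0]
orientation: [0.0, 0.989, 0.145, -0.0]
wrist_force: [-0.1, 0.4, -0.1]
opening: 85.3
grasp_force: 0.0
```

```bash
cat >> h.py <<'E'
def go(x,y,z,yaw=None):
    """fractions for a move from the present TCP to world x,y,z and tool-x yaw (deg), tool upright"""
    s=state();p=np.array(s["ee_pos"]);q=np.array(s["orientation"]);M=R.from_quat(np.r_[q[1:],q[0]]).as_matrix()
    yaw0=np.degrees(np.arctan2(M[1,0],M[0,0]));print("t",s["time"],"pos",p,"yaw",yaw0,"tilt",np.degrees(np.arccos(-M[2,2])),"f",s["wrist_force"],"grip",s["grasp_force"],"q",s["joint_positions"])
    c=np.cos(np.radians(yaw if yaw is not None else yaw0));sn=np.sin(np.radians(yaw if yaw is not None else yaw0))
    G=np.array([[c,sn,0],[sn,-c,0],[0,0,-1.]])
    print("turn",R.from_matrix(M.T@G).as_rotvec()/np.radians(30),"shift",M.T@(np.array([x,y,z])-p)/100)
E
python3 -c "
from h import *
np.set_printoptions(precision=3,suppress=True)
go(469.7,29.4,150,17)"
```

```text
t 3.925 pos [468.078  21.03  242.   ] yaw 16.656939457358913 tilt 0.06400538020853389 f [-0.091  0.437 -0.093] grip 0.0 q [ 0.353  0.065 -0.499  1.997  0.036  1.088 -1.442]
turn [ 0.001  0.002 -0.011] shift [ 0.04  -0.076  0.92 ]
```

{"api": "apply_moves", "payload": {
  "deltas": [
    [[0,0,0],[0.04,-0.076,0.5],0.7],
    [[0,0,0],[0.04,-0.076,0.95],0.7],
    [[0,0,0],[0.04,-0.076,0.95],0.7],
    [[0,0,0],[0.04,-0.076,0.95],0.7]
  ]
}}

```text
time: 4.42
ee_pos: [470.8, 31.5, 148.5]
orientation: [0.0, 0.989, 0.146, 0.001]
wrist_force: [0.3, 0.6, 0.1]
opening: 59.6
grasp_force: 0.0
```

{"api": "apply_moves", "payload": {
  "deltas": [
    [[0,0,0],[0,0,0.2],0.7],
    [[0,0,0],[0,0,0.41],0.7],
    [[0,0,0],[0,0,0.41],0.7],
    [[0,0,0],[0,0,0.41],0.7]
  ]
}}

```text
time: 4.92
ee_pos: [471.6, 32.5, 108.3]
orientation: [0.0, 0.989, 0.147, 0.002]
wrist_force: [0.6, -0.3, 0.5]
opening: 59.6
grasp_force: 0.0
```

```bash
python3 - <<'E'
from h import *
np.set_printoptions(precision=3,suppress=True)
go(469.7,29.4,106,17)
a=read_camera("scene")[110:185,255:355];b=read_camera("top")[230:305,226:326]
cv2.imwrite("pics/grasp.png",np.hstack([cv2.resize(v[...,::-1],(400,300),interpolation=cv2.INTER_CUBIC) for v in(a,b)]))
E
```

```text
t 4.925 pos [471.559  32.474 108.25 ] yaw 16.899828303246224 tilt 0.216514672554162 f [ 0.63  -0.265  0.529] grip 0.0 q [ 0.294  0.268 -0.493  2.107  0.176  0.802 -1.583]
turn [ 0.002 -0.007 -0.003] shift [-0.027  0.024  0.022]
```

View pics/grasp.png

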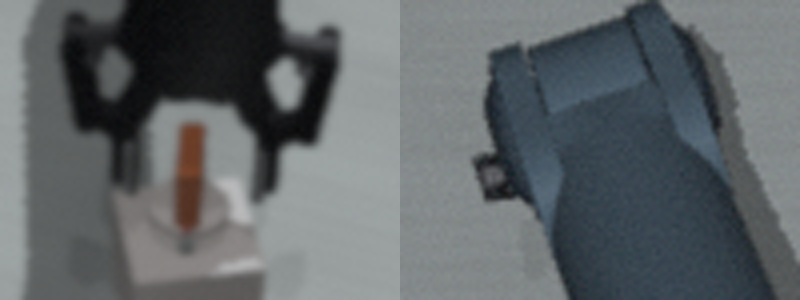

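The fingers straddle the orange grip at about (190,170) in the scene crop. I correct the offset and close.

{"api": "apply_moves", "payload": {
  "deltas": [
    [[0,0,0],[-0.03,0.027,0.02],0.7],
    [[0,0,0],[-0.03,0.027,0.02],0.7],
    [[0,0,0],[-0.03,0.027,0.02],0],
    [[0,0,0],[-0.03,0.027,0.02],0],
    [[0,0,0],[-0.03,0.027,0.02],0],
    [[0,0,0],[-0.03,0.027,0.02],0]
  ]
}}

```text
time: 5.78
ee_pos: [467.8, 29.2, 104.4]
orientation: [-0.0, 0.989, 0.147, 0.0]
wrist_force: [-0.2, 0.3, 0.8]
opening: 13.2
grasp_force: 58.7
```

```bash
python3 - <<'E'
from h import *
np.set_printoptions(precision=3,suppress=True)
go(469.7,29.4,206,17);s=state();print(s["opening"],s["torque"])
E
```

```text
t 5.775 pos [467.818  29.211 104.374] yaw 16.93345406768602 tilt 0.013943164714622607 f [-0.224  0.342  0.78 ] grip 58.66443336009979 q [ 0.298  0.27  -0.491  2.115  0.177  0.795 -1.577]
turn [-0.    -0.    -0.002] shift [ 0.019  0.004 -1.016]
13.22092390307201 [0.012 0.052 0.016]
```

{"api": "apply_moves", "payload": {
  "deltas": [
    [[0,0,0],[0.02,0,-0.3],0],
    [[0,0,0],[0.02,0,-0.6],0],
    [[0,0,0],[0.02,0,-0.9],0],
    [[0,0,0],[0.02,0,-1.0],0],
    [[0,0,0],[0.02,0,-1.0],0]
  ]
}}

```text
time: 6.4
ee_pos: [469.6, 29.6, 204.2]
orientation: [0.0, 0.989, 0.147, 0.0]
wrist_force: [1.2, -0.2, -1.6]
opening: 13.5
grasp_force: 59.4
```

```bash
python3 - <<'E'
from h import *
np.set_printoptions(precision=3,suppress=True)
go(527.5,223.5,195,17);p=state()["ee_pos"]
im=read_camera("scene");o=proj("scene",p-[0,0,50]).astype(int);print(o)
x,y=o[0]-50,o[1]-38
c=cv2.resize(im[y:y+75,x:x+100,::-1],(800,600),interpolation=cv2.INTER_CUBIC)
for off in(0,4):   # predicted axis with offset along tool x
    d=off*np.array([np.cos(.296),np.sin(.296),0])
    for dz in(-98.4,-19.4,-34):
        u=(proj("scene",p+d+[0,0,dz])-[x,y]+.5)*8;cv2.circle(c,tuple(int(v) for v in u),4,(0,0,255) if off else (0,255,0),-1)
cv2.imwrite("pics/lift.png",c)
E
```

```text
t 6.4 pos [469.556  29.625 204.166] yaw 16.926888602003817 tilt 0.02652691977391169 f [ 1.157 -0.191 -1.612] grip 59.42298173904419 q [ 0.343  0.117 -0.518  2.033  0.069  1.007 -1.484]
turn [ 0.001 -0.001 -0.002] shift [ 1.119 -1.686  0.091]
[302 137]
```

View pics/lift.png

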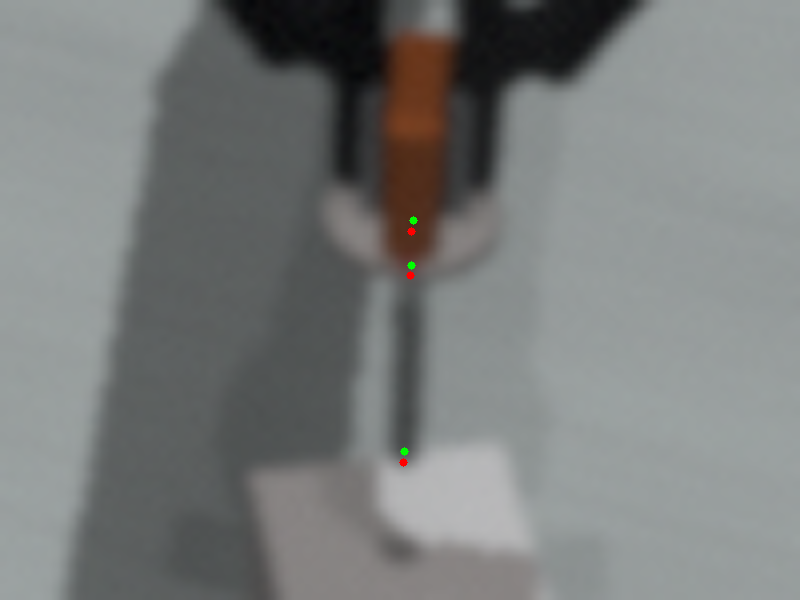

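The probe hangs upright, flange at about (412,225) and tip at about (403,455) in the crop, which matches the prediction. Next, to the dish.

{"api": "apply_moves", "payload": {
  "deltas": [
    [[0,0,0],[0.28,-0.42,0],0],
    [[0,0,0],[0.56,-0.84,0],0],
    [[0,0,0],[0.56,-0.84,0],0]
  ]
}}

```text
time: 6.82
ee_pos: [497.9, 132.0, 203.1]
orientation: [-0.002, 0.988, 0.151, -0.001]
wrist_force: [0.2, 0.3, -0.7]
opening: 13.3
grasp_force: 59.4
```

{"api": "apply_moves", "payload": {
  "deltas": [
    [[0,0,0],[0.28,-0.42,0],0],
    [[0,0,0],[0.56,-0.84,0],0],
    [[0,0,0],[0.56,-0.84,0],0],
    [[0,0,0],[0.56,-0.84,0],0]
  ]
}}

```text
time: 7.32
ee_pos: [526.9, 221.5, 202.4]
orientation: [0.001, 0.989, 0.147, -0.002]
wrist_force: [0.9, 0.3, -1.6]
opening: 13.2
grasp_force: 59.5
```

```bash
python3 - <<'E'
from h import *
np.set_printoptions(precision=3,suppress=True)
go(528,223.5,109,17)
E
```

```text
t 7.325 pos [526.851 221.541 202.405] yaw 16.926223550734584 tilt 0.2331445149007695 f [ 0.866  0.267 -1.608] grip 59.45700645446777 q [ 0.042  0.342 -0.609  1.801  0.22   1.071 -1.922]
turn [ 0.002  0.007 -0.002] shift [ 0.02  -0.017  0.934]
```

{"api": "apply_moves", "payload": {
  "deltas": [
    [[0,0,0],[0,0,0.3],0],
    [[0,0,0],[0,0,0.6],0],
    [[0,0,0],[0,0,0.8],0],
    [[0,0,0],[0,0,0.93],0],
    [[0,0,0],[0,0,0.93],0],
    [[0,0,0],[0,0,0.93],0]
  ]
}}

```text
time: 8.07
ee_pos: [528.7, 223.5, 112.3]
orientation: [-0.0, 0.989, 0.147, 0.001]
wrist_force: [-0.1, 0.5, -1.2]
opening: 13.3
grasp_force: 59.5
```

```bash
python3 - <<'E'
from h import *
np.set_printoptions(precision=3,suppress=True)
go(528,223.5,109,17)
E
```

```text
t 8.075 pos [528.66  223.45  112.286] yaw 16.92411817660042 tilt 0.11418838128164377 f [-0.117  0.54  -1.239] grip 59.46862757205963 q [ 0.001  0.457 -0.57   1.865  0.307  0.905 -1.99 ]
turn [-0.001 -0.004 -0.003] shift [-0.006 -0.002  0.033]
```

{"api": "apply_moves", "payload": {
  "deltas": [
    [[0,0,0],[0.12,0,0.03],0],
    [[0,0,0],[0.25,0,0.03],0],
    [[0,0,0],[0.217,0.125,0.03],0],
    [[0,0,0],[0.125,0.217,0.03],0],
    [[0,0,0],[0,0.25,0.03],0],
    [[0,0,0],[-0.125,0.217,0.03],0],
    [[0,0,0],[-0.217,0.125,0.03],0],
    [[0,0,0],[-0.25,0,0.03],0],
    [[0,0,0],[-0.217,-0.125,0.03],0],
    [[0,0,0],[-0.125,-0.217,0.03],0]
  ]
}}

```text
time: 9.32
ee_pos: [509.4, 242.2, 108.5]
orientation: [-0.0, 0.989, 0.148, 0.0]
wrist_force: [0.3, 1.5, -1.9]
opening: 13.3
grasp_force: 59.5
```

{"api": "apply_moves", "payload": {
  "deltas": [
    [[0,0,0],[0.125,-0.033,0],0],
    [[0,0,0],[0.25,0,0],0],
    [[0,0,0],[0.342,0.092,0],0],
    [[0,0,0],[0.375,0.217,0],0],
    [[0,0,0],[0.342,0.342,0],0],
    [[0,0,0],[0.25,0.434,0],0],
    [[0,0,0],[0.125,0.467,0],0],
    [[0,0,0],[0,0.434,0],0],
    [[0,0,0],[-0.092,0.342,0],0],
    [[0,0,0],[-0.125,0.217,0],0]
  ]
}}

```text
time: 10.58
ee_pos: [502.5, 216.8, 108.4]
orientation: [-0.0, 0.989, 0.148, -0.0]
wrist_force: [-0.3, 0.0, -2.2]
opening: 13.3
grasp_force: 59.4
```

```bash
python3 - <<'E'
from h import *
np.set_printoptions(precision=3,suppress=True)
go(528,223.5,109,17)
im=read_camera("scene");a=im[190:265,330:430];b=read_camera("top")[210:285,150:250]
cv2.imwrite("pics/stir.png",np.hstack([cv2.resize(v[...,::-1],(400,300),interpolation=cv2.INTER_CUBIC) for v in(a,b)]))
E
```

```text
t 10.575 pos [502.526 216.791 108.398] yaw 16.99589006009205 tilt 0.006130378792915337 f [-0.305  0.015 -2.153] grip 59.42997872829437 q [ 0.014  0.421 -0.585  1.929  0.297  0.878 -1.997]
turn [-0.  0. -0.] shift [ 0.263  0.01  -0.006]
```

View pics/stir.png

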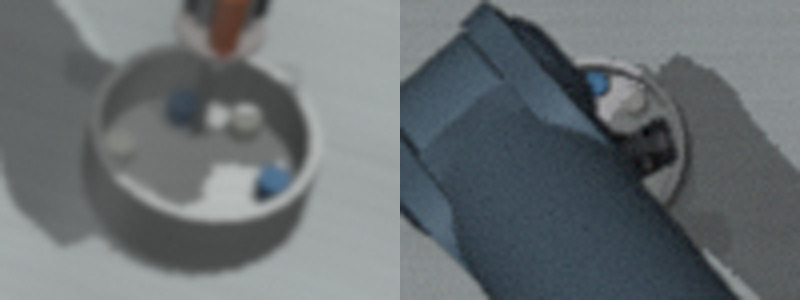

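Four beads are visible, all well away from the ring. I lift out of the dish and head towards the port.

{"api": "apply_moves", "payload": {
  "deltas": [
    [[0,0,0],[0,0,-0.3],0],
    [[0,0,0],[0,0,-0.6],0],
    [[0,0,0],[0,0,-0.99],0],
    [[0,0,0],[0,0,-0.99],0]
  ]
}}

```text
time: 11.18
ee_pos: [506.8, 218.0, 211.2]
orientation: [-0.001, 0.989, 0.148, 0.004]
wrist_force: [0.2, 0.8, -1.4]
opening: 13.4
grasp_force: 59.6
```

{"api": "apply_moves", "payload": {
  "deltas": [
    [[0,0,0],[-0.11,0.48,-0.25],0],
    [[0,0,0],[-0.228,0.962,-0.25],0],
    [[0,0,0],[-0.228,0.962,-0.25],0]
  ]
}}

```text
time: 11.55
ee_pos: [510.4, 110.6, 230.7]
orientation: [0.002, 0.99, 0.143, -0.001]
wrist_force: [-0.4, 0.3, -2.3]
opening: 13.1
grasp_force: 59.4
```

{"api": "apply_moves", "payload": {
  "deltas": [
    [[0,0,0],[-0.11,0.48,0],0],
    [[0,0,0],[-0.228,0.962,0],0],
    [[0,0,0],[-0.228,0.962,0],0]
  ]
}}

```text
time: 11.92
ee_pos: [515.9, 13.1, 230.5]
orientation: [0.001, 0.99, 0.143, -0.002]
wrist_force: [-0.9, -0.3, -1.3]
opening: 13.3
grasp_force: 59.4
```

```bash
python3 - <<'E'
from h import *
np.set_printoptions(precision=3,suppress=True)
go(534,-276.5,235,19.3)
im=read_camera("scene");a=im[190:265,330:430];b=read_camera("top")[210:285,150:250]
cv2.imwrite("pics/stir2.png",np.hstack([cv2.resize(v[...,::-1],(400,300),interpolation=cv2.INTER_CUBIC) for v in(a,b)]))
E
```

```text
t 11.925 pos [515.878  13.115 230.548] yaw 16.452131875486465 tilt 0.20466620095259713 f [-0.902 -0.265 -1.253] grip 59.3753045797348 q [ 0.372  0.183 -0.524  1.905  0.105  1.083 -1.478]
turn [ 0.003  0.006 -0.095] shift [-0.647  2.829 -0.038]
```

View pics/stir2.png

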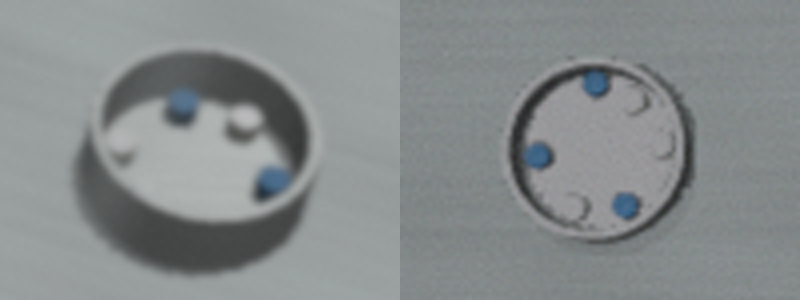

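All six beads now lie near the wall, at about 37–43 mm radius in the top view, so each has moved at least 13 mm and all are in the dish. On to the port.

{"api": "apply_moves", "payload": {
  "deltas": [
    [[0,0,0],[-0.11,0.48,0],0],
    [[0,0,0],[-0.21,0.94,0],0],
    [[0,0,0],[-0.21,0.94,0],0]
  ]
}}

```text
time: 12.4
ee_pos: [523.6, -80.8, 231.5]
orientation: [0.001, 0.989, 0.145, -0.001]
wrist_force: [-1.0, 0.3, -2.7]
opening: 13.4
grasp_force: 59.4
```

{"api": "apply_moves", "payload": {
  "deltas": [
    [[0,0,0],[-0.11,0.48,0],0],
    [[0,0,0],[-0.21,0.94,0],0],
    [[0,0,0],[-0.21,0.94,0],0]
  ]
}}

```text
time: 12.78
ee_pos: [530.9, -176.6, 231.6]
orientation: [0.0, 0.989, 0.145, -0.0]
wrist_force: [0.0, -0.3, -0.9]
opening: 13.5
grasp_force: 59.3
```

{"api": "apply_moves", "payload": {
  "deltas": [
    [[0,0,-0.08],[-0.11,0.48,0],0],
    [[0,0,-0.08],[-0.21,0.93,0],0],
    [[0,0,-0.08],[-0.21,0.93,0],0],
    [[0,0,-0.08],[-0.21,0.93,0],0],
    [[0,0,-0.08],[-0.21,0.93,0],0]
  ]
}}

```text
time: 13.4
ee_pos: [538.8, -265.0, 232.1]
orientation: [-0.001, 0.985, 0.17, 0.0]
wrist_force: [0.0, 0.8, -1.2]
opening: 13.2
grasp_force: 59.4
```

```bash
python3 - <<'E'
from h import *
np.set_printoptions(precision=3,suppress=True)
go(534,-276.5,215,19.3)
E
```

```text
t 13.4 pos [ 538.842 -265.026  232.073] yaw 19.619100884178014 tilt 0.10670074733353606 f [ 0.006  0.831 -1.229] grip 59.3546587228775 q [ 0.678  0.324 -0.349  1.716  0.119  1.123 -0.934]
turn [-0.003 -0.001  0.011] shift [-0.084  0.092  0.171]
```

{"api": "apply_moves", "payload": {
  "deltas": [
    [[0,0,0.005],[-0.08,0.09,0.1],0],
    [[0,0,0.005],[-0.08,0.09,0.15],0],
    [[0,0,0.005],[-0.08,0.09,0.15],0],
    [[0,0,0.005],[-0.08,0.09,0.15],0]
  ]
}}

```text
time: 13.9
ee_pos: [533.4, -279.7, 217.3]
orientation: [-0.0, 0.986, 0.167, 0.0]
wrist_force: [0.9, -0.6, -2.2]
opening: 13.2
grasp_force: 59.5
```

```bash
cat > pv.py <<'E'
from m import *
np.set_printoptions(precision=3,suppress=True)
import sys
go(534,-276.5,160,19.3);p=state()["ee_pos"]
im=read_camera("scene");o=proj("scene",[535,-276,140]).astype(int);x,y=o[0]-50,o[1]-45
c=cv2.resize(im[y:y+75,x:x+100,::-1],(800,600),interpolation=cv2.INTER_CUBIC)
f=lambda P:tuple(int(v) for v in (proj("scene",P)-[x,y]+.5)*8)
ux=np.array([np.cos(.337),np.sin(.337),0])
for off,col in((0,(0,255,0)),(3,(0,0,255))):
    for dz in(-98.4,-19.4,-34): cv2.circle(c,f(p+off*ux+[0,0,dz]),3,col,-1)
    q=p+off*ux;th=np.linspace(0,6.28,40);cv2.polylines(c,[np.array([f(q+[22*np.cos(t),22*np.sin(t),-19.4]) for t in th])],True,col,1)
cv2.circle(c,f([535.4,-275.8,111]),3,(255,255,0),-1)
cv2.imwrite("pics/"+sys.argv[1],c)
E
python3 pv.py port1.png
```

```text
t 13.9 pos [ 533.412 -279.685  217.264] yaw 19.18387427137175 tilt 0.023660921343456733 f [ 0.924 -0.562 -2.17 ] grip 59.455225467681885 q [ 0.693  0.34  -0.337  1.727  0.124  1.096 -0.919]
turn [-0.001 -0.001 -0.004] shift [ 0.016 -0.028  0.573]
```

View pics/port1.png

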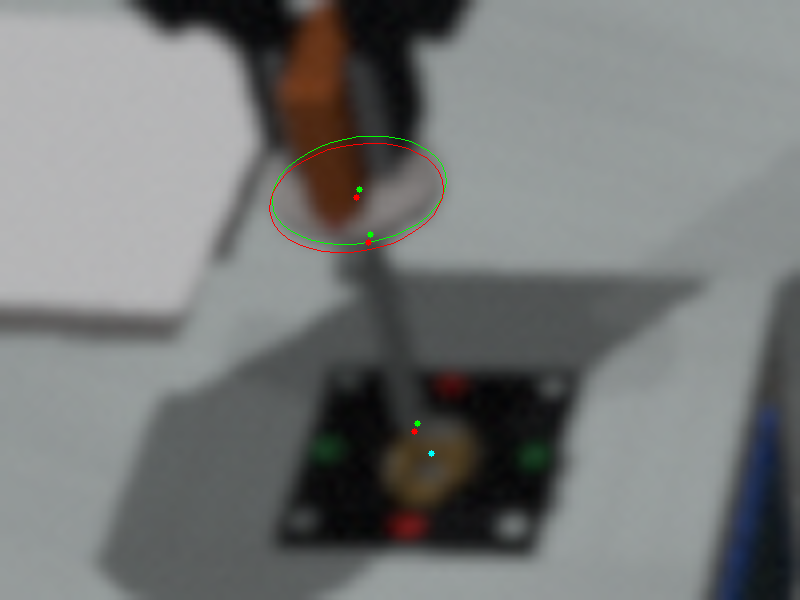

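```bash
python3 - <<'E'
from m import *
im=cv2.imread("pics/lift.png");g=im.max(2).astype(int)
# brightness profile down columns just beside the grip, in lift crop
for col in(350,360,460,470): 
    print(col,g[200:300:5,col])
P=np.array([469.56,29.63,204.17]);th=np.linspace(0,6.28,200)
for o in(0,2,4):
    q=P+o*np.array([.957,.291,0])
    e=np.array([(proj("scene",q+[22*np.cos(t),22*np.sin(t),-19.4])-[252,99]+.5)*8 for t in th])
    low=e[e[:,1]>e[:,1].mean()]
    low=low[low[:,0].argsort()]
    print(o,[np.interp(c,low[:,0],low[:,1]).round(1) for c in(350,360,460,470)],e[:,0].min(),e[:,0].max())
E
```

```text
350 [110 117 122 127 131 133 134 132 128 120 113 101  90  84  83  84  84  84
  83  84]
360 [ 92  99 106 115 123 129 134 134 134 131 126 114 102  92  85  86  88  90
  91  91]
460 [ 71  78  85  98 111 122 130 132 133 133 131 125 118 111 112 121 129 137
 141 143]
470 [ 88  98 104 112 118 125 131 132 133 131 126 118 113 114 121 129 135 139
 141 141]
0 [np.float64(261.9), np.float64(267.8), np.float64(271.8), np.float64(267.2)] 324.0412840500585 502.14378200101464
2 [np.float64(267.8), np.float64(273.5), np.float64(277.1), np.float64(272.4)] 323.39747380530844 501.72650437337234
4 [np.float64(273.6), np.float64(279.3), np.float64(282.4), np.float64(277.6)] 322.7520193244991 501.30815950113356
```

{"api": "apply_moves", "payload": {
  "deltas": [
    [[0,0,0],[0.01,-0.02,0.2],0],
    [[0,0,0],[0.01,-0.02,0.37],0],
    [[0,0,0],[0.01,-0.02,0.37],0],
    [[0,0,0],[0.01,-0.02,0.37],0],
    [[0,0,0],[0.01,-0.02,0.37],0]
  ]
}}

```text
time: 14.58
ee_pos: [540.8, -278.8, 191.8]
orientation: [0.004, 0.986, 0.167, 0.007]
wrist_force: [-4.0, 2.8, 34.5]
opening: 13.1
grasp_force: 65.2
```

```bash
python3 - <<'E'
from h import *
np.set_printoptions(precision=3,suppress=True)
go(533.6,-276.6,165,19.3)
E
```

```text
t 14.575 pos [ 540.792 -278.827  191.754] yaw 19.222055584903092 tilt 0.9450507056708652 f [-3.997  2.792 34.488] grip 65.23656606674194 q [ 0.684  0.368 -0.336  1.747  0.139  1.033 -0.936]
turn [ 0.021 -0.023 -0.003] shift [-0.064 -0.048  0.266]
```

{"api": "apply_moves", "payload": {
  "deltas": [
    [[0,0,0],[0,0,-0.15],0],
    [[0,0,0],[0,0,-0.37],0],
    [[0,0,0],[0,0,-0.37],0],
    [[0,0,0],[0,0,-0.37],0]
  ]
}}

```text
time: 15.08
ee_pos: [532.3, -277.0, 215.0]
orientation: [-0.001, 0.986, 0.167, -0.001]
wrist_force: [0.2, -0.2, -1.6]
opening: 13.5
grasp_force: 60.3
```

```bash
python3 pv.py port2.png
```

```text
t 15.075 pos [ 532.274 -277.012  214.979] yaw 19.18814214382156 tilt 0.2138755233797803 f [ 0.167 -0.244 -1.595] grip 60.31524896621704 q [ 0.691  0.34  -0.338  1.732  0.124  1.094 -0.923]
turn [-0.005  0.005 -0.004] shift [0.019 0.002 0.55 ]
```

View pics/port2.png

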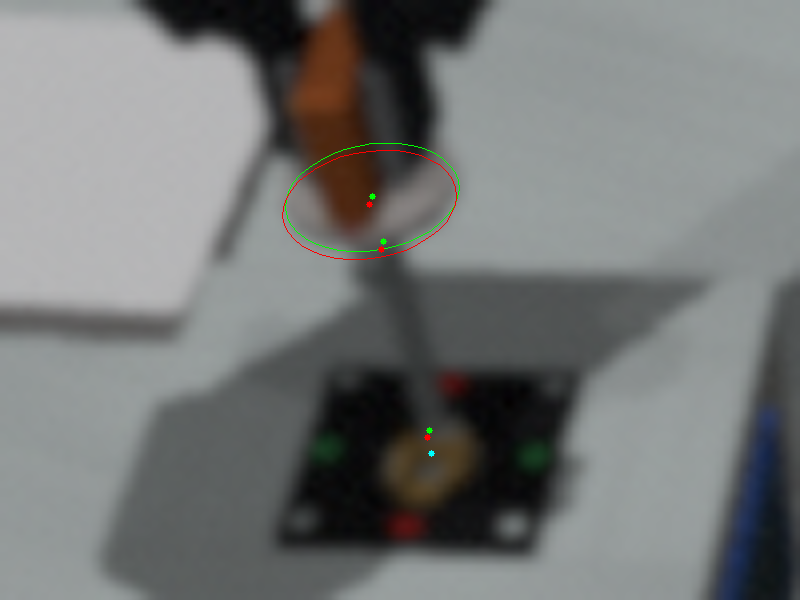

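```bash
python3 - <<'E'
from m import *
for f,P in(("port1.png",[533.41,-279.69,217.26]),("port2.png",[532.27,-277.01,214.98])):
    g=cv2.GaussianBlur(cv2.imread("pics/"+f),(0,0),3).max(2).astype(float)
    o=proj("scene",[535,-276,140]).astype(int)-[50,45]
    for off in(0,3):
        u=np.array([.944,.33,0])
        ax=np.array([(proj("scene",np.array(P)+off*u+[0,0,dz])-o+.5)*8 for dz in(-98.4,-34)])
        pr=lambda r:np.interp(r,ax[::-1,1],ax[::-1,0])
        out=[]
        for r in range(285,365,15):
            c=int(pr(r));s=g[r,c-45:c+45];bg=np.interp(np.arange(90),[0,89],[s[:8].mean(),s[-8:].mean()]);w=np.clip(bg-s-4,0,None)
            out.append((r,round((w*np.arange(-45,45)).sum()/max(w.sum(),1),1),int(w.max())))
        print(f,off,ax.round(),out)
E
```

```text
port1.png 0 [[417. 424.]
 [371. 235.]] [(285, np.float64(-4.5), 40), (300, np.float64(-5.3), 35), (315, np.float64(-2.3), 21), (330, np.float64(-1.1), 20), (345, np.float64(-1.3), 20), (360, np.float64(-4.5), 11)]
port1.png 3 [[415. 431.]
 [368. 242.]] [(285, np.float64(-2.5), 42), (300, np.float64(-2.6), 38), (315, np.float64(1.3), 21), (330, np.float64(3.7), 20), (345, np.float64(2.8), 20), (360, np.float64(-0.8), 12)]
port2.png 0 [[430. 430.]
 [384. 242.]] [(285, np.float64(-4.3), 41), (300, np.float64(-2.1), 33), (315, np.float64(5.1), 20), (330, np.float64(5.3), 20), (345, np.float64(5.9), 19), (360, np.float64(7.0), 12)]
port2.png 3 [[427. 437.]
 [381. 249.]] [(285, np.float64(-1.9), 45), (300, np.float64(-0.2), 35), (315, np.float64(8.6), 20), (330, np.float64(10.1), 19), (345, np.float64(9.7), 19), (360, np.float64(11.0), 11)]
```

The probe has tilted in the grip: the stem tip caught beside the carrier's bore, and the stem now leans. I move clear and turn so the tilt shows sideways to the scene camera, then measure it.

{"api": "apply_moves", "payload": {
  "deltas": [
    [[0,0,0],[0,0,-0.3],0],
    [[0,0,0.35],[0.2,-0.72,-0.3],0],
    [[0,0,0.7],[0.2,-0.72,-0.3],0],
    [[0,0,1],[0.2,-0.72,-0.3],0]
  ]
}}

```text
time: 15.62
ee_pos: [528.1, -200.1, 245.4]
orientation: [-0.001, 0.995, -0.095, -0.002]
wrist_force: [-0.2, -0.3, -1.2]
opening: 13.5
grasp_force: 60.3
```

{"api": "apply_moves", "payload": {
  "deltas": [
    [[0,0,0.35],[-0.19,-0.73,0],0],
    [[0,0,0.7],[-0.19,-0.73,0],0],
    [[0,0,1],[-0.19,-0.73,0],0]
  ]
}}

```text
time: 16.0
ee_pos: [522.8, -124.7, 245.4]
orientation: [-0.0, 0.937, -0.349, -0.002]
wrist_force: [-0.5, 0.0, -1.4]
opening: 13.2
grasp_force: 60.3
```

{"api": "apply_moves", "payload": {
  "deltas": [
    [[0,0,0.35],[0,0,0],0],
    [[0,0,0.6],[0,0,0],0],
    [[0,0,0.6],[0,0,0],0],
    [[0,0,0.6],[0,0,0],0]
  ]
}}

```text
time: 16.5
ee_pos: [523.3, -127.7, 246.3]
orientation: [0.0, 0.872, -0.49, -0.001]
wrist_force: [0.3, -0.3, -2.0]
opening: 13.1
grasp_force: 60.3
```

```bash
cat > tilt.py <<'E'
from m import *
import sys
np.set_printoptions(precision=3,suppress=True)
go(470,29,240,-60);s=state();p=np.array(s["ee_pos"]);q=s["orientation"];M=R.from_quat(np.r_[q[1:],q[0]]).as_matrix();tx=M[:,0]
im=cv2.resize(read_camera("scene"),None,fx=8,fy=8,interpolation=cv2.INTER_CUBIC)
f=lambda P:(proj("scene",P)+.5)*8
g=cv2.GaussianBlur(im,(0,0),3).max(2).astype(float)
for dz in range(-112,-20,6):
    u=f(p+[0,0,dz]);c=u.astype(int);px=np.linalg.norm(f(p+tx)-f(p));sg=np.sign((f(p+tx)-f(p))[0])
    row=g[c[1],c[0]-110:c[0]+110]
    print(dz,"px/mm",round(sg*px,2),row[::6].astype(int))
o=f(p+[0,0,-50]).astype(int);cv2.imwrite("pics/"+sys.argv[1],im[o[1]-300:o[1]+300,o[0]-400:o[0]+400,::-1])
E
python3 tilt.py tilt.png
```

```text
t 16.5 pos [ 523.284 -127.723  246.286] yaw -58.713061970654095 tilt 0.10190233422848295 f [ 0.269 -0.31  -1.973] grip 60.30758500099182 q [ 0.412  0.186 -0.277  1.849  0.056  1.116 -2.48 ]
turn [0.002 0.002 0.043] shift [-1.616 -0.359  0.065]
-112 px/mm -4.22 [147 151 153 153 152 149 147 145 144 143 144 144 143 142 139 133 122 108
  95  87  83  82  83  83  83  82  82  83  83  82  81  82  83  83  83  82
  82]
-106 px/mm -4.22 [153 154 155 155 155 154 153 151 148 146 145 144 144 145 144 144 142 136
 127 114 102  93  87  84  83  84  83  82  83  82  83  83  82  82  82  82
  82]
-100 px/mm -4.22 [153 155 155 155 156 156 156 156 155 153 151 150 148 147 144 143 140 135
 128 122 117 112 106  99  92  86  83  84  84  83  83  83  84  84  84  83
  82]
-94 px/mm -4.22 [155 155 156 156 156 156 156 157 156 156 156 155 154 153 150 145 134 115
  93  77  74  84 102 116 121 115 104  93  87  84  83  83  83  83  83  83
  83]
-88 px/mm -4.22 [154 155 155 154 154 154 155 155 156 157 157 158 158 157 156 152 139 117
  91  71  67  80 101 121 133 136 131 120 106  94  87  84  83  83  84  84
  84]
-82 px/mm -4.
[... 1134 characters left out ...]
56 155 155 155 155 155
 155]
-40 px/mm -4.22 [154 155 154 151 147 141 136 134 135 136 138 140 142 142 137 124 104  83
  69  69  85 109 131 145 151 154 154 153 154 154 154 154 154 154 154 155
 155]
-34 px/mm -4.22 [155 154 152 146 132 113  94  83  79  80  84  87  91  93  93  91  87  84
  81  79  82  89  98 106 111 115 119 121 125 128 134 142 148 152 153 153
 154]
-28 px/mm -4.22 [153 150 144 134 123 115 113 115 118 121 121 121 119 117 116 115 116 116
 114 112 110 107 105 101  95  89  83  77  73  78  93 115 135 148 152 154
 154]
-22 px/mm -4.22 [153 148 139 129 123 120 121 124 126 127 125 120 113 104 100  99  99 100
 102 103 104 105 107 109 111 113 113 111 106 101 102 114 130 144 151 153
 154]
```

{"api": "apply_moves", "payload": {
  "deltas": [
    [[0,0.11,0],[0,0,0],0],
    [[0,0.11,0],[0,0,0],0],
    [[0,0.11,0],[0,0,0],0],
    [[0,0.11,0],[0,0,0],0]
  ]
}}

```text
time: 17.05
ee_pos: [523.9, -128.3, 247.3]
orientation: [0.014, 0.871, -0.491, 0.025]
wrist_force: [0.2, 0.4, -1.4]
opening: 13.4
grasp_force: 60.3
```

```bash
cat > tilt.py <<'E'
from m import *
np.set_printoptions(precision=3,suppress=True)
s=state();p=np.array(s["ee_pos"]);q=s["orientation"];M=R.from_quat(np.r_[q[1:],q[0]]).as_matrix();tx=M[:,0]*[1,1,0];tx/=np.linalg.norm(tx)
print("p",p,"yaw",np.degrees(np.arctan2(tx[1],tx[0])),"tool z",M[:,2],"vertical(down) in tool",M.T@[0,0,-1.])
im=cv2.resize(read_camera("scene"),None,fx=8,fy=8,interpolation=cv2.INTER_CUBIC)
f=lambda P:(proj("scene",P)+.5)*8-.5
g=cv2.GaussianBlur(im,(0,0),3).max(2).astype(float);D=[];O=[]
for dz in range(-90,-44,4):
    u=f(p+[0,0,dz]);r=int(round(u[1]));x=np.arange(int(u[0])-60,int(u[0])+60);v=np.interp(x,[x[0],x[-1]],[150,150])-g[r,x]
    # dark stem: half-level crossings round the minimum
    c=v.argmax();h=v[c]*.55;a=c
    while v[a]>h:a-=1
    b=c
    while v[b]>h:b+=1
    a=a+(h-v[a])/(v[a+1]-v[a]);b=b-(h-v[b])/(v[b-1]-v[b])
    k=(f(p+[0,0,dz]+tx)-u)[0];D.append(dz);O.append((x[0]+(a+b)/2-u[0])/k)
P=np.polyfit(D,O,1);print("offset mm per dz",np.array(O));print("slope deg",np.degrees(P[0]),"offset at tip(-98)",np.polyval(P,-98),"flange(-19)",np.polyval(P,-19))
E
python3 tilt.py
```

```text
p [ 523.942 -128.309  247.28 ] yaw -58.84850564598093 tool z [ 0.03  -0.049 -0.998] vertical(down) in tool [-0.057  0.     0.998]
offset mm per dz [3.397 3.239 3.162 3.171 2.976 2.9   2.885 2.886 2.863 2.794 2.646 2.497]
slope deg -0.9831499938003216 offset at tip(-98) 3.4661245662576627 flange(-19) 2.1105474160682443
```

{"api": "apply_moves", "payload": {
  "deltas": [
    [[0,-0.03,0],[0,0,0],0],
    [[0,-0.03,0],[0,0,0],0]
  ]
}}

```text
time: 17.35
ee_pos: [524.0, -128.4, 247.3]
orientation: [0.01, 0.871, -0.491, 0.018]
wrist_force: [0.6, -1.0, -1.9]
opening: 13.2
grasp_force: 60.3
```

```bash
python3 tilt.py
```

```text
p [ 524.004 -128.436  247.278] yaw -58.87421177365817 tool z [ 0.022 -0.036 -0.999] vertical(down) in tool [-0.042  0.     0.999]
offset mm per dz [1.922 1.908 1.809 1.78  1.763 1.784 1.866 1.788 1.824 1.842 1.774 1.799]
slope deg -0.0969156617979748 offset at tip(-98) 1.8724359184207777 flange(-19) 1.7388076242059858
```

{"api": "apply_moves", "payload": {
  "deltas": [
    [[0.014,0,-0.35],[0.3,0.17,0],0],
    [[0.028,0,-0.7],[0.66,0.34,0],0],
    [[0.035,0,-0.87],[0.66,0.34,0],0]
  ]
}}

```text
time: 17.77
ee_pos: [528.1, -207.4, 250.1]
orientation: [0.007, 0.959, -0.283, 0.02]
wrist_force: [-0.3, -0.4, -2.2]
opening: 13.2
grasp_force: 60.3
```

{"api": "apply_moves", "payload": {
  "deltas": [
    [[0.014,0,-0.35],[0.2,0.3,0],0],
    [[0.028,0,-0.7],[0.44,0.6,0],0],
    [[0.035,0,-0.87],[0.44,0.6,0],0]
  ]
}}

```text
time: 18.15
ee_pos: [532.2, -281.8, 251.8]
orientation: [0.003, 0.998, -0.059, 0.02]
wrist_force: [-0.2, -0.4, -2.2]
opening: 13.5
grasp_force: 60.3
```

{"api": "apply_moves", "payload": {
  "deltas": [
    [[0.014,0,-0.35],[0,0,0],0],
    [[0.028,0,-0.7],[0,0,0],0],
    [[0.035,0,-0.87],[0,0,0],0],
    [[0.035,0,-0.87],[0,0,0],0]
  ]
}}

```text
time: 18.65
ee_pos: [533.4, -276.3, 251.7]
orientation: [-0.003, 0.985, 0.169, 0.02]
wrist_force: [0.9, 0.1, -1.5]
opening: 12.9
grasp_force: 60.3
```

```bash
cat >> h.py <<'E'
def gt(x,y,z,yaw,pitch):
    """as go, but tool tilted by pitch (deg, tip towards tool +x)"""
    s=state();p=np.array(s["ee_pos"]);q=np.array(s["orientation"]);M=R.from_quat(np.r_[q[1:],q[0]]).as_matrix()
    c,sn=np.cos(np.radians(yaw)),np.sin(np.radians(yaw))
    G=np.array([[c,sn,0],[sn,-c,0],[0,0,-1.]])@R.from_euler("y",pitch,degrees=True).as_matrix()
    print("t",s["time"],"pos",p,"yaw",np.degrees(np.arctan2(M[1,0],M[0,0])),"down in tool",M.T@[0,0,-1.],"f",s["wrist_force"],"m",s["torque"],"grip",s["grasp_force"],"q7",s["joint_positions"][6])
    print("turn",R.from_matrix(M.T@G).as_rotvec()/np.radians(30),"shift",M.T@(np.array([x,y,z])-p)/100)
E
python3 -c "
from h import *
np.set_printoptions(precision=3,suppress=True)
gt(533.2,-276.9,215,19.3,2.4)"
```

```text
t 18.65 pos [ 533.39  -276.33   251.743] yaw 19.46611112737411 down in tool [-0.04  -0.001  0.999] f [ 0.907  0.075 -1.48 ] m [-0.031  0.063  0.003] grip 60.26306748390198 q7 -0.8800389559090797
turn [0.002 0.003 0.006] shift [-0.019  0.004  0.367]
```

{"api": "apply_moves", "payload": {
  "deltas": [
    [[0,0,0],[-0.01,0.005,0.2],0],
    [[0,0,0],[-0.01,0.005,0.39],0],
    [[0,0,0],[-0.01,0.005,0.39],0],
    [[0,0,0],[-0.01,0.005,0.39],0],
    [[0,0,0],[-0.01,0.005,0.39],0]
  ]
}}

```text
time: 19.27
ee_pos: [534.9, -276.7, 213.9]
orientation: [-0.002, 0.985, 0.17, 0.021]
wrist_force: [0.3, -0.0, -1.4]
opening: 13.4
grasp_force: 60.3
```

```bash
python3 -c "
from h import *
np.set_printoptions(precision=3,suppress=True)
gt(533.3,-276.9,200,19.3,2.4)
# port from scene/top centre of gold ring, reference pictures
for c,n,b in(('scene','scene0',(145,125,30,24)),('top','top0',(394,229,20,20))):
    im=cv2.imread(f'pics/{n}.png');x,y,w,h=b;s=cv2.resize(im[y:y+h,x:x+w],None,fx=8,fy=8,interpolation=cv2.INTER_CUBIC);hsv=cv2.cvtColor(s,cv2.COLOR_BGR2HSV)
    m=cv2.inRange(hsv,(10,60,60),(35,255,255));M=cv2.moments(cv2.convexHull(cv2.findNonZero(m)));u=((np.array([M['m10'],M['m01']])/M['m00']+.5)/8-.5)+[x,y]
    print(c,u,[onz(c,u,z) for z in(100,105)])
"
```

```text
t 19.275 pos [ 534.942 -276.681  213.91 ] yaw 19.540158179745713 down in tool [-0.042 -0.003  0.999] f [ 0.296 -0.009 -1.418] m [-0.001  0.103  0.016] grip 60.2725625038147 q7 -0.8897563591467346
turn [0.005 0.    0.008] shift [-0.022 -0.004  0.138]
scene [159.126 137.477] [array([ 529.241, -282.573,  100.   ]), array([ 533.713, -278.804,  105.   ])]
top [402.805 238.652] [array([ 536.546, -277.689,  100.   ]), array([ 535.992, -276.358,  105.   ])]
```

{"api": "apply_moves", "payload": {
  "deltas": [
    [[0,0,0],[-0.018,-0.002,0],0],
    [[0,0,0],[-0.018,-0.002,0.02],0],
    [[0,0,0],[-0.018,-0.002,0.04],0],
    [[0,0,0],[-0.018,-0.002,0.06],0],
    [[0,0,0],[-0.018,-0.002,0.08],0],
    [[0,0,0],[-0.018,-0.002,0.08],0]
  ]
}}

```text
time: 20.02
ee_pos: [532.6, -276.7, 204.5]
orientation: [-0.003, 0.985, 0.17, 0.02]
wrist_force: [-0.2, -0.2, -1.7]
opening: 13.2
grasp_force: 60.3
```

```bash
python3 -c "
from h import *
np.set_printoptions(precision=3,suppress=True)
gt(533.3,-276.9,200,19.3,2.4)"
```

```text
t 20.025 pos [ 532.632 -276.725  204.541] yaw 19.54652305208683 down in tool [-0.04  -0.001  0.999] f [-0.234 -0.249 -1.657] m [-0.015  0.089  0.024] grip 60.31164050102234 q7 -0.8899217061923016
turn [0.002 0.003 0.008] shift [0.004 0.004 0.046]
```

{"api": "apply_moves", "payload": {
  "deltas": [
    [[0,0,0],[0.006,0.002,0.0],0],
    [[0,0,0],[0.006,0.002,0.02],0],
    [[0,0,0],[0.006,0.002,0.04],0],
    [[0,0,0],[0.006,0.002,0.06],0],
    [[0,0,0],[0.006,0.002,0.06],0]
  ]
}}

```text
time: 20.65
ee_pos: [533.4, -276.6, 198.5]
orientation: [-0.003, 0.985, 0.17, 0.02]
wrist_force: [-0.5, -0.0, -1.2]
opening: 13.3
grasp_force: 60.3
```

```bash
python3 -c "
from h import *
np.set_printoptions(precision=3,suppress=True)
gt(533.3,-276.9,190,19.3,2.4)"
```

```text
t 20.65 pos [ 533.425 -276.571  198.521] yaw 19.54590236434974 down in tool [-0.04  -0.001  0.999] f [-0.45  -0.041 -1.213] m [0.051 0.071 0.042] grip 60.31249165534973 q7 -0.8927587819642457
turn [0.002 0.003 0.008] shift [-0.006  0.003  0.085]
```

Tip at about z=100 with no contact force. I continue slowly.

{"api": "apply_moves", "payload": {
  "deltas": [
    [[0,0,0],[0,0.003,0.025],0],
    [[0,0,0],[0,0.003,0.05],0],
    [[0,0,0],[0,0.003,0.075],0],
    [[0,0,0],[0,0.003,0.1],0],
    [[0,0,0],[0,0.003,0.1],0]
  ]
}}

```text
time: 21.28
ee_pos: [533.9, -276.8, 188.5]
orientation: [-0.003, 0.985, 0.17, 0.02]
wrist_force: [-0.6, 0.3, -1.7]
opening: 12.8
grasp_force: 60.3
```

```bash
python3 -c "
from h import *
np.set_printoptions(precision=3,suppress=True)
gt(533.3,-276.9,158,19.3,2.4)"
```

```text
t 21.275 pos [ 533.888 -276.759  188.505] yaw 19.54250304257815 down in tool [-0.04  -0.001  0.999] f [-0.573  0.279 -1.677] m [-0.023  0.025 -0.012] grip 60.31237006187439 q7 -0.8961223124380734
turn [0.002 0.003 0.008] shift [-0.018 -0.001  0.305]
```

{"api": "apply_moves", "payload": {
  "deltas": [
    [[0,0,0.006],[-0.01,0,0.08],0],
    [[0,0,0.006],[-0.014,0,0.18],0],
    [[0,0,0.006],[-0.018,0,0.28],0],
    [[0,0,0.006],[-0.021,0,0.37],0],
    [[0,0,0.006],[-0.021,0,0.37],0],
    [[0,0,0.006],[-0.021,0,0.37],0]
  ]
}}

```text
time: 22.02
ee_pos: [533.8, -277.1, 151.9]
orientation: [-0.003, 0.986, 0.168, 0.02]
wrist_force: [0.4, 0.1, -1.8]
opening: 13.3
grasp_force: 60.3
```

```bash
cat > pv2.py <<'E'
from m import *
import sys
np.set_printoptions(precision=3,suppress=True)
gt(533.3,-276.9,140,19.3,2.4)
im=read_camera("scene");o=proj("scene",[535,-276,125]).astype(int);x,y=o[0]-33,o[1]-25
cv2.imwrite("pics/"+sys.argv[1],cv2.resize(im[y:y+50,x:x+66,::-1],(792,600),interpolation=cv2.INTER_CUBIC))
E
python3 pv2.py port3.png
```

```text
t 22.025 pos [ 533.776 -277.137  151.946] yaw 19.36629791340369 down in tool [-0.041 -0.002  0.999] f [ 0.401  0.127 -1.846] m [ 0.011  0.074 -0.046] grip 60.278109312057495 q7 -0.9105896832468285
turn [0.003 0.002 0.002] shift [-0.009 -0.004  0.119]
```

{"api": "apply_moves", "payload": {
  "deltas": [
    [[0,0,0],[-0.005,0,0.03],0],
    [[0,0,0],[-0.007,0,0.06],0],
    [[0,0,0],[-0.009,0,0.09],0],
    [[0,0,0],[-0.01,0,0.11],0],
    [[0,0,0],[-0.01,0,0.11],0]
  ]
}}

```text
time: 22.7
ee_pos: [532.9, -277.2, 140.5]
orientation: [-0.003, 0.986, 0.168, 0.02]
wrist_force: [-0.3, -0.3, -1.1]
opening: 13.4
grasp_force: 60.3
```

```bash
python3 -c "
from h import *
np.set_printoptions(precision=3,suppress=True)
gt(533.3,-276.9,129.5,19.3,2.4)"
```

```text
t 22.7 pos [ 532.882 -277.193  140.491] yaw 19.36490652123598 down in tool [-0.04  -0.001  0.999] f [-0.27  -0.321 -1.133] m [ 0.015  0.088 -0.012] grip 60.273871421813965 q7 -0.9137715161965843
turn [0.002 0.003 0.002] shift [ 0.    -0.001  0.11 ]
```

{"api": "apply_moves", "payload": {
  "deltas": [
    [[0,0,0],[0.001,0,0.03],0],
    [[0,0,0],[0,0,0.06],0],
    [[0,0,0],[0,0,0.06],0]
  ]
}}

```text
time: 23.08
ee_pos: [533.7, -277.4, 135.4]
orientation: [-0.002, 0.986, 0.168, 0.02]
wrist_force: [-0.7, 0.3, 3.1]
opening: 13.3
grasp_force: 60.9
```

```bash
python3 -c "
from h import *
np.set_printoptions(precision=3,suppress=True)
gt(533.3,-276.9,129.5,19.3,2.4)"
```

```text
t 23.075 pos [ 533.652 -277.423  135.372] yaw 19.366496952495922 down in tool [-0.041 -0.002  0.999] f [-0.715  0.33   3.063] m [0.056 0.315 0.01 ] grip 60.88757514953613 q7 -0.9163163455232604
turn [0.004 0.002 0.002] shift [-0.004 -0.006  0.059]
```

{"api": "apply_moves", "payload": {
  "deltas": [
    [[0,0,0],[-0.002,-0.003,0.04],0],
    [[0,0,0],[-0.005,-0.003,0.07],0],
    [[0,0,0],[-0.006,-0.003,0.09],0],
    [[0,0,0],[-0.006,-0.003,0.09],0]
  ]
}}

```text
time: 23.58
ee_pos: [533.8, -277.4, 128.5]
orientation: [-0.002, 0.986, 0.168, 0.021]
wrist_force: [-4.9, 2.3, 13.3]
opening: 13.5
grasp_force: 62.6
```

```bash
python3 -c "
from h import *
np.set_printoptions(precision=3,suppress=True)
gt(533.3,-276.9,129.5,19.3,2.4)"
```

```text
t 23.575 pos [ 533.786 -277.424  128.47 ] yaw 19.361486739330946 down in tool [-0.041 -0.003  0.999] f [-4.919  2.349 13.345] m [ 0.356  1.035 -0.058] grip 62.550333738327026 q7 -0.9197846137113925
turn [0.006 0.001 0.002] shift [-0.002 -0.007 -0.01 ]
```

Force is about 15 N, so the flange is home on the collar. Now the clockwise turn.

{"api": "apply_moves", "payload": {
  "deltas": [
    [[-0.008,0,0.2],[0,-0.002,0],0],
    [[-0.016,0,0.4],[0,-0.004,0],0],
    [[-0.024,0,0.6],[0.001,-0.006,0],0],
    [[-0.032,0,0.8],[0.0015,-0.007,0],0],
    [[-0.041,0,0.99],[0.0024,-0.009,0],0],
    [[-0.041,0,0.99],[0.0024,-0.009,0],0]
  ]
}}

```text
time: 24.32
ee_pos: [534.2, -276.4, 128.5]
orientation: [0.003, 0.996, -0.09, 0.022]
wrist_force: [-3.3, 1.4, 12.5]
opening: 13.3
grasp_force: 62.4
```

```bash
python3 -c "
from h import *
np.set_printoptions(precision=3,suppress=True)
gt(533.8,-276.6,128.5,-10.4,2.4)"
```

```text
t 24.325 pos [ 534.2   -276.396  128.495] yaw -10.362716693808578 down in tool [-0.044 -0.003  0.999] f [-3.303  1.45  12.458] m [0.327 0.892 0.011] grip 62.36472845077515 q7 -1.4200876799600257
turn [ 0.005 -0.004  0.001] shift [-0.004  0.003 -0.   ]
```

{"api": "apply_moves", "payload": {
  "deltas": [
    [[-0.008,0,0.2],[0,-0.002,0],0],
    [[-0.016,0,0.4],[0,-0.004,0],0],
    [[-0.024,0,0.6],[0.001,-0.006,0],0],
    [[-0.032,0,0.8],[0.0015,-0.007,0],0],
    [[-0.041,0,0.99],[0.0024,-0.009,0],0],
    [[-0.041,0,0.99],[0.0024,-0.009,0],0]
  ]
}}

```text
time: 25.08
ee_pos: [534.8, -275.3, 128.5]
orientation: [0.008, 0.939, -0.343, 0.021]
wrist_force: [-3.5, 2.2, 12.6]
opening: 13.5
grasp_force: 62.4
```

```bash
python3 -c "
from h import *
np.set_printoptions(precision=3,suppress=True)
gt(534.1,-275.6,128.5,-40.1,2.4)"
```

```text
t 25.075 pos [ 534.752 -275.286  128.505] yaw -40.07229849211592 down in tool [-0.045 -0.001  0.999] f [-3.531  2.157 12.635] m [0.481 0.875 0.04 ] grip 62.373740673065186 q7 -1.9251935862504135
turn [ 0.002 -0.006  0.001] shift [-0.003  0.007 -0.   ]
```

{"api": "apply_moves", "payload": {
  "deltas": [
    [[-0.008,0,0.2],[0,-0.002,0],0],
    [[-0.016,0,0.4],[0,-0.002,0],0],
    [[-0.024,0,0.6],[0,-0.003,0],0],
    [[-0.032,0,0.8],[0,-0.004,0],0],
    [[-0.041,0,0.99],[0,-0.005,0],0],
    [[-0.041,0,0.99],[0,-0.005,0],0]
  ]
}}

```text
time: 25.82
ee_pos: [535.4, -274.6, 128.5]
orientation: [0.012, 0.82, -0.572, 0.019]
wrist_force: [-2.7, 1.9, 13.7]
opening: 13.5
grasp_force: 62.4
```

```bash
python3 -c "
from h import *
np.set_printoptions(precision=3,suppress=True)
gt(534.7,-274.8,128.5,-78,2.4);print(state()['joint_positions'])"
```

```text
t 25.825 pos [ 535.447 -274.631  128.531] yaw -69.78009887987959 down in tool [-0.045  0.002  0.999] f [-2.701  1.9   13.676] m [0.507 0.736 0.039] grip 62.3822557926178 q7 -2.4254144451619353
turn [-0.015 -0.005  0.274] shift [-0.001  0.008  0.   ]
[ 0.388  0.399  0.001  1.836  0.041  0.875 -2.425]
```

{"api": "apply_moves", "payload": {
  "deltas": [
    [[-0.005,0,0.12],[0,-0.001,0],0],
    [[-0.009,0,0.23],[0,-0.002,0],0],
    [[-0.009,0,0.23],[0,-0.002,0],0],
    [[-0.009,0,0.23],[0,-0.002,0],0]
  ]
}}

```text
time: 26.32
ee_pos: [535.6, -274.6, 128.6]
orientation: [0.013, 0.784, -0.62, 0.018]
wrist_force: [-2.3, 2.7, 12.1]
opening: 13.1
grasp_force: 62.4
```

```bash
python3 pv2.py port4.png
```

```text
t 26.325 pos [ 535.597 -274.629  128.559] yaw -76.6635207841399 down in tool [-0.044  0.003  0.999] f [-2.309  2.723 12.118] m [0.517 0.728 0.087] grip 62.39158272743225 q7 -2.539406686130129
turn [ 0.134 -0.007 -3.196] shift [ 0.022  0.027 -0.114]
```

View pics/port4.png

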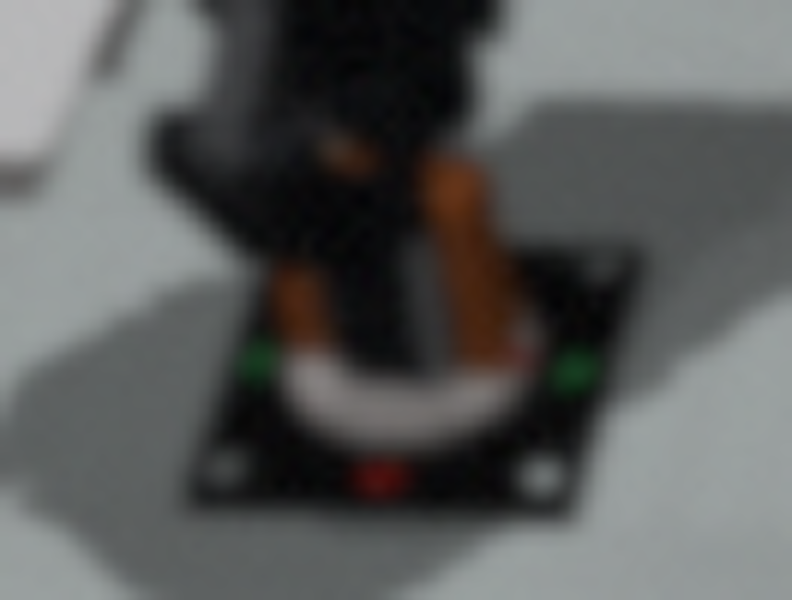

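The flange sits flat on the collar, with the grip and its red tick at (525,355) in line with the green dots at (258,362) and (575,368). I hand in.

```bash
python3 -c "
from workcell import *
print(close_job())"
```

```text
the job is handed in; nothing more can be done
None
```

I handed the job in with the probe still gripped, pushed home and turned about 96° clockwise in the port; all six beads were moved and are still in the dish. The first insertion caught the carrier and tilted the probe slightly in the grip, which I corrected with the tool before inserting again. The hand-in returned no verdict.

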